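# Couple the dial gauge to the bench test port

### The arm

A 6-joint arm with a two-finger parallel gripper is mounted at the origin on the work surface. World frame = base frame: x ahead of the robot, y to its left, z up, the work surface at z = 0. Lengths are in mm, angles in rad, forces in N, time in s.
With the tool pointing down it reaches from about 350 to 975 mm from the base axis. Payload 7.1 kg.
Tool frame: the origin (TCP) lies at the centre of the arm's flange, where the gripper is bolted on; the fingertips stand 182 mm ahead of it and the grasp point (between the pads) lies 163 mm ahead of it; z points along the fingers, y is the line along which they close (so a half turn about z gives the same grasp; the last joint's range is limited). The gripper opens to 88 mm and grips with 3 to 60 N. Pads are 20 mm wide; open, the fingers measure 115 mm over their backs; the gripper's body (75 mm by 178 mm) begins 61 mm behind the grasp point.
Start: joints at [-1.369, 0.423, 1.63, -0, 1.089, -0.019], TCP at [136.901, -609.807, 404.675] pointing down, gripper open.
Joint ranges: [-3, 3], [-0.9, 2.11], [0.09, 2.58], [-1.31, 4.45], [0.11, 2.69], [-2.54, 2.54]. Speed limits (rad/s): [2.39, 2.39, 3.01, 3.14, 3.14, 3.14].

### API

Orientations are given as [roll, pitch, yaw] about the fixed x, y, z axes, in that order (R = Rz(yaw) Ry(pitch) Rx(roll)).
In Python, from cell import * gives the robot as it stands.
- The arm moves only by the tool drive_tool, never from a script. Its argument "motion" is a list of rows, each a list of 5 numbers: the opening, from 0 (shut) to 1 (fully open), then the shift along the tool's x, y, z in m, then the turn about the tool's z in degrees. In form: [[gripper, dx, dy, dz, spin], ...]. A call has exactly 8 rows; each row is the pose to reach, as a shift and turn from the pose commanded when the call began, along the tool's axes at that moment; what a row does not reach only later rows make up. A row lasts 1/8 s, in which the tool goes at most 62.5 mm and 10.7 degrees, less where a joint would pass 70% of its speed; a pose out of reach is approached as far as the arm can. A call with a gripper value outside its range is refused whole. The fingers move at their own pace and stop on an object; "squeeze" is the grip in N (left out, the last holds). Time passes only in rows, so rows that repeat a pose let the fingers close, or fill a call up. It gives the time, the measured TCP pose, the force, the opening and the grip force at its end, in the units of the state.
- state(): the state, without advancing time (a new reading comes with each control period).
- get_image(name): name is "scene" or "top" or "wrist"; returns the picture (420x560x3 uint8, blue, green, red); there is no depth.
- camera_info(name): a dict with "fx", "fy", "cx", "cy" (pixels), "R" (3x3) and "t" (3): a world point X has camera coordinates R X + t. Camera axes: x right, y down, z forward; pixel columns grow to the right and rows downward; lengths in mm; the calibration is good to about 2 mm. A picture is of the moment at which its call begins: read the wrist's pose just before it. camera_info takes no time and is no camera call; for the wrist camera it gives the pose at the moment of the call.
- close_job(): hands the job in; it is judged then, once.
The state is a dict: "clock": time; "q": joint angles; "joint_vel": joint speeds; "tau": joint torques, N m; "eef_pos": TCP position; "orientation": TCP orientation; "contact_force": force on the tool from outside, world axes, zero at the start; "ft_torque": the same for the moment, N m; "finger_gap": finger opening in mm; "grip_force": force on a finger pad.
Only numpy, scipy, OpenCV 4.12 (cv2) and the standard library are available. Lean on these libraries where they do the work, as an engineer would, in place of code of your own. Each camera call takes 0.05 s, during which the arm holds its last target. There are 200 camera calls.

### The job

Connect the dial gauge to the free coupler on the bench: take off the coupler's dust cap and leave it in the empty shallow tray, stand the gauge's nose in the coupler's mouth, draw the eared sleeve down until the gauge drops fully home, and let the sleeve spring back up to lock it. Do not work the occupied coupler's sleeve, and leave the T-handled blanking plug, the upright can and the tape roll where they stand.

Things in the scene. Friction and masses are not known exactly. Their poses are not given: they have to be found in the camera images.
- coupler: The free coupler, fixed upright on the bench: round steel base 86 mm across and 16 mm high, brass column 45 mm across with its mouth facing up, 96 mm above the bench; the dust cap sits in it. Origin on the bench on the column's axis, z up, y along the line through the sleeve's two ears. Two pawls on the x sides close the bore; their tops are 56 mm above the bench.
- mouth (a point): Centre of the free coupler's mouth, at rim height, 96 mm above the bench. Rim 58 mm across outside; bore 34 mm wide, flared to about 48 mm over the top 10 mm.
- sleeve (a joint): How far the free coupler's sleeve is drawn down (m): 0 up (home), 0.020 fully down. A spring drives it up: about 4 N to start it, 12 N fully down. The sleeve is a steel ring 60 mm across round the column with two opposite ears. The pawls draw apart as it goes down, have cleared the bore at about 0.015, and close again as it springs up.
- sleeve_earL (a point): Half-way up the upright round post (22 mm across, 30 mm high) on the free sleeve's ear at the coupler's +y side, 90 mm from its axis; 85 mm above the bench with the sleeve up. The post stands on a flat round ear 48 mm across and 10 mm thick (top 15 mm below this point), on which fingertips can push down. Moves with the sleeve.
- sleeve_earR (a point): The same post on the other ear, at the coupler's -y side.
- cap_grip (a point): Black dust cap, loose in the free coupler's mouth: disc 62 mm across, 8 mm thick, lying on the rim; stub 26 mm across reaching 15 mm down into the mouth; knob 24 mm across and 34 mm high on top. This point is half-way up the knob or nearly: 26 mm above the disc's underside, 41 mm above the stub's end, 16 mm below the knob's top. z up along the knob. About 60 g.
- gauge_center (a point): Centre of the dial gauge's round case, 64 mm in diameter, standing on edge, 28 mm thick along this frame's x (white face to +x), z up. It stands nose down in one of the wooden holder's two holes; whole gauge 156 mm tall, about 0.45 kg, heavy nose. The nose's tip is 124 mm below this point. Fully home in the coupler this point is 150 mm above the bench.
- gauge_tip (a point): Centre of the lower end of the gauge's nose: 30 mm in diameter (24 mm at the chamfered tip), 70 mm long, with a groove 14 mm high beginning 18 mm above the tip; above the nose a shoulder 48 mm across, 6 mm thick. In the holder this point is 6 mm above the bench, on the closed pawls 56 mm. When the pawls open it drops by its own weight to 26 mm: fully home, shoulder on the rim.
- holder: Fixed wooden block 90 x 200 x 50 mm high with two upright holes 33 mm wide and 44 mm deep, 55 mm either side of its centre along its y. Origin at the centre of its underside. It holds the gauge and the blanking plug, either way round.
- blank_center (a point): Loose T-handled steel blanking plug standing in the other hole of the holder (not to be moved): smooth nose 30 mm in diameter, 106 mm tall overall, bar handle 60 x 16 x 16 mm on top. This point is half-way up, about 56 mm above the bench.
- tray: Fixed empty aluminium tray, 110 mm (x) by 140 mm (y), 35 mm high, 3 mm walls and floor. Origin at the centre of its underside. (The deeper dark bin full of copper elbows on the other side of the bench is not it.)
- other: The occupied coupler, fixed, of the same shape as the free one, with a T-handled plug locked in its mouth, 140 mm tall. Origin on the bench on its axis, y through its two ears (90 mm out). Not to be worked.
- other_sleeve (a joint): How far the occupied coupler's sleeve is drawn down (m); it stays at 0.
- can_center (a point): Loose upright can, 56 mm across and 170 mm high, standing about 160 mm from the free coupler's axis just beyond one of its ears, and in the way of a gripper at that ear. This point is half-way up it.
- tape_center (a point): Loose metal tape roll lying flat, 84 mm across and 45 mm high, about 160 mm from the free coupler's axis beyond its other ear; low enough to work above. This point is half-way up it.
Mind the look-alikes: they are no part of the job. What is shaped like the part that bears gauge_center but orange or red is not meant.

How it is judged:
By the outcome, as a careful person would: the job done as asked, in the order asked, and still so for the second after the job is handed in, with the robot touching nothing.
It also fails if it takes over 72 s, if anything falls off the work surface, if the arm or the gripper's body presses on something with over 40 N, if the wrist force passes 120 N, or if a joint passes its speed limit or range.

## Working session

There is one attempt and no reset: what is moved stays moved. The work goes in short steps, Python scripts to look and compute and a tool call to move; the robot and the scene stay as the last step left them, time stands still between calls to the robot, and variables do not carry over. Pictures are saved under pics/ and viewed, at most 10 in all, crops included, and the job is handed in when it is done.

Besides the shell and the picture viewer there is one more tool, called after ">>>" by a JSON object that holds its "fn" and its "kwargs", one argument or row to a line. drive_tool: Moves the arm, as the interface text tells. Its arguments: {"type":"object","properties":{"motion":{"type":"array","items":{"type":"array","items":{"type":"number"}}},"squeeze":{"type":"number"}},"required":["motion"]}

```bash
ls; mkdir -p pics
python3 - <<'E'
from cell import *
import cv2
s=state();print(s['clock'],s['eef_pos'],s['orientation'],s['finger_gap'],s['contact_force'])
for n in ("scene","top"):
    im=get_image(n);cv2.imwrite(f"pics/{n}0.png",im)
    c=camera_info(n);print(n,c)
E
```

```text
pics
0.0 [ 136.84091173 -609.57037155  403.92651111] [-3.14014797e+00 -4.43564756e-06  2.20776293e-01] 87.97836069044787 [-0.36309144  0.84205753 -0.00864042]
scene {'fx': 437.92297608843467, 'fy': 437.92297608843467, 'cx': 279.8262888313191, 'cy': 208.40657469548498, 'R': array([[ 0.19527243,  0.98069748, -0.01005671],
       [ 0.7417652 , -0.15438989, -0.65264704],
       [-0.64160196,  0.11998425, -0.75759535]]), 't': array([-106.31444271, -301.42114832, 1369.97011586])}
top {'fx': 417.3115863721318, 'fy': 417.3115863721318, 'cx': 277.5526116717134, 'cy': 205.6387155347949, 'R': array([[-2.38059499e-03, -9.99938987e-01,  1.07868447e-02],
       [-9.84902468e-01,  4.77377699e-04, -1.73109502e-01],
       [ 1.73093791e-01, -1.10360936e-02, -9.84843513e-01]]), 't': array([  -7.58578362,  502.6217662 , 1024.99093634])}
```

View pics/scene0.png

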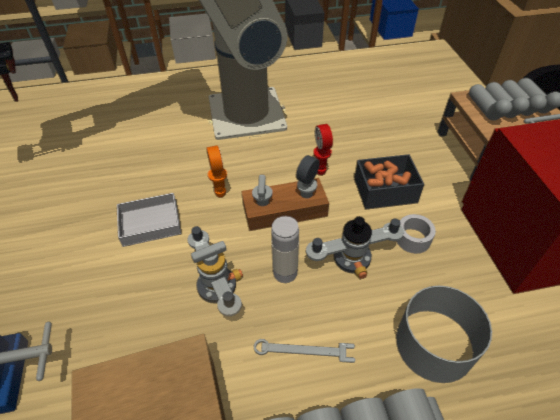

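View pics/top0.png

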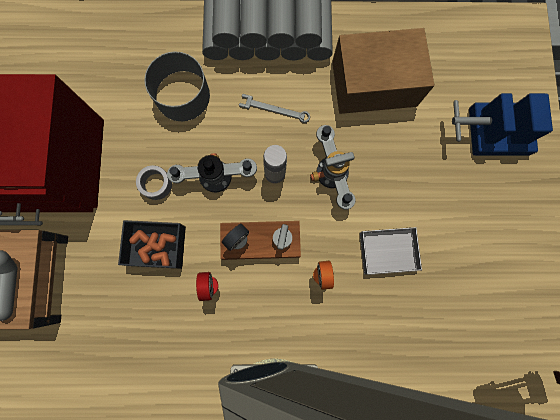

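Possible mistakes, in top-image pixels:
- **Gauge:** the dark-bodied one in the holder is at (236,238). The look-alikes are red at (207,285) and orange at (323,274), and the T-plug is at (283,238).
- **Coupler:** the free one, with the black cap, is at (210,170). The occupied one is at (335,170).
- **Tray:** the light one is at (390,252). The dark bin is at (152,245).

I choose the dark gauge, the black-capped coupler and the light tray. One close crop will check this.

```bash
cat > h.py <<'E'
from cell import *
import cv2, numpy as np
from scipy.spatial.transform import Rotation as Ro
def ray(c,u,v,z):
    R=np.array(c['R']);t=np.array(c['t']);o=-R.T@t
    d=R.T@np.array([(u-c['cx'])/c['fx'],(v-c['cy'])/c['fy'],1]);return o+d*(z-o[2])/d[2]
def proj(c,X):
    p=np.array(c['R'])@np.array(X)+c['t'];return c['fx']*p[0]/p[2]+c['cx'],c['fy']*p[1]/p[2]+c['cy']
def tool(X,grasp=True):
    "shift in tool axes (m) taking the grasp point to world X"
    s=state();R=Ro.from_euler('xyz',s['orientation']).as_matrix()
    g=np.array(s['eef_pos'])+R[:,2]*163
    return (R.T@(np.array(X)-g))/1000, s
def blobs(m,amin):
    n,l,st,ce=cv2.connectedComponentsWithStats(m.astype(np.uint8))
    return [(st[i][:5].tolist(),ce[i].round(1).tolist()) for i in range(1,n) if st[i][4]>=amin]
E
python3 - <<'E'
from h import *
im=cv2.imread('pics/top0.png');c=camera_info('top')
hsv=cv2.cvtColor(im,cv2.COLOR_BGR2HSV);S,V=hsv[...,1],hsv[...,2]
dark=np.zeros_like(V,bool);dark[140:270,140:360]=(V<60)[140:270,140:360]
for b in blobs(dark,15):print('dark',b)
cv2.imwrite('pics/crop1.png',cv2.resize(im[140:270,140:300],None,fx=5,fy=4.6,interpolation=cv2.INTER_CUBIC)[:600,:800])
for n,u,v,z in (('postL',176,172,100),('postR',249,167,100),('knob',208,160,138),('can',275,155,170),('tape',153,178,45),('gauge',236,235,160),('blank',283,238,106),('oth1',325,131,100),('oth2',347,200,100)):
    print(n,ray(c,u,v,z).round())
for p in ((361,231),(415,229),(420,271),(364,276)):print('tray',ray(c,*p,35).round())
E
```

```text
dark ([310, 146, 44, 49, 415], [330.0, 173.4])
dark ([197, 155, 41, 38, 875], [212.7, 173.8])
dark ([264, 159, 22, 24, 314], [274.9, 172.3])
dark ([243, 161, 9, 14, 59], [246.8, 166.5])
dark ([170, 167, 10, 14, 68], [174.9, 172.8])
dark ([140, 170, 22, 20, 140], [147.3, 176.8])
dark ([146, 179, 26, 21, 137], [162.9, 192.0])
dark ([342, 194, 10, 13, 60], [346.6, 199.1])
dark ([140, 222, 46, 47, 987], [166.2, 241.1])
dark ([222, 224, 27, 27, 342], [234.8, 237.2])
dark ([140, 240, 7, 9, 34], [142.0, 243.9])
dark ([272, 240, 6, 10, 27], [273.8, 245.4])
dark ([222, 242, 50, 18, 144], [240.4, 253.9])
dark ([281, 244, 10, 12, 21], [285.5, 249.3])
dark ([275, 257, 24, 1, 24], [286.5, 257.0])
dark ([156, 259, 6, 7, 32], [158.6, 262.7])
postL [577. 241. 100.]
postR [589.  62. 100.]
knob [596. 158. 138.]
can [599.  -1. 170.]
tape [575. 313.  45.]
gauge [415.  87. 160.]
blank [414. -20. 106.]
oth1 [ 683. -127.  100.]
oth2 [ 507. -177.  100.]
tray [ 438. -222.   35.]
tray [ 443. -361.   35.]
tray [ 337. -367.   35.]
tray [ 324. -225.   35.]
```

View pics/crop1.png

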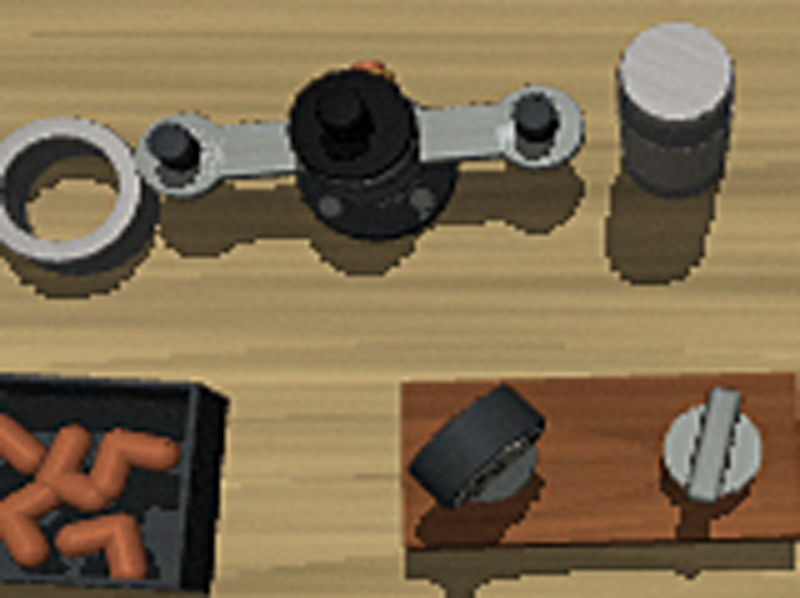

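The crop shows the dark gauge in the left holder hole at crop (479,446), with its case turned about 45°. The black-capped free coupler is at (350,120), with post tops at (171,140) and (534,105). The can is on the -y side at (676,70) and the tape is on the +y side. The choices hold.

Run:
```python
from h import *
c=camera_info('top')
a=ray(c,174.2,170.4,100);b=ray(c,246.8,162.8,100);print(a,b,np.linalg.norm(a-b),(a+b)/2,ray(c,208.6,162.8,138),ray(c,235.8,237,158))
d,s=tool([590,153,240]);print(d)
```

```text
[580.68995276 245.8085469  100.        ] [600.09894653  67.94417152 100.        ] 178.92021984424193 [590.39444964 156.87635921 100.        ] [589.26528243 155.98186439 138.        ] [410.90790139  87.14889833 158.        ]
[ 0.60915042 -0.64461422  0.00188728]
```

>>> {"fn": "drive_tool", "kwargs": {
  "motion": [
    [1,0.038,-0.0405,-0.005,-9],
    [1,0.076,-0.081,-0.01,-18],
    [1,0.114,-0.1215,-0.015,-27],
    [1,0.152,-0.162,-0.02,-36],
    [1,0.19,-0.2025,-0.025,-45],
    [1,0.229,-0.243,-0.03,-54],
    [1,0.267,-0.2835,-0.035,-63],
    [1,0.305,-0.324,-0.04,-72]
  ]
}}

```text
clock: 1.1
eef_pos: [364.0, -225.2, 444.8]
orientation: [3.141, 0.0, 1.482]
contact_force: [0.3, -1.7, -0.4]
finger_gap: 87.9
grip_force: 0.0
```

Run:
```python
from h import *
d,s=tool([590,157,280]);print(d,s['orientation'],s['eef_pos'],s['q'])
```

```text
[0.40065743 0.19129565 0.00184032] [3.14147304e+00 2.54063184e-06 1.48229628e+00] [ 364.02146152 -225.17968154  444.81845666] [-5.81796897e-01  7.16883369e-02  2.00195657e+00  6.20951681e-05
  1.06784118e+00 -4.93326774e-01]
```

>>> {"fn": "drive_tool", "kwargs": {
  "motion": [
    [1,0.057,0.027,0,-2],
    [1,0.114,0.054,0,-4],
    [1,0.171,0.081,0,-6],
    [1,0.228,0.109,0,-8],
    [1,0.286,0.136,0,-10],
    [1,0.343,0.164,0,-11],
    [1,0.401,0.191,0,-11],
    [1,0.401,0.191,0,-11]
  ]
}}

```text
clock: 2.1
eef_pos: [592.2, 157.8, 443.9]
orientation: [-3.142, -0.0, 1.673]
contact_force: [0.2, 0.3, 0.1]
finger_gap: 87.6
grip_force: 0.0
```

Run:
```python
from h import *
c=camera_info('wrist');im=get_image('wrist');cv2.imwrite('pics/w1.png',im)
print({k:np.round(v,3) for k,v in c.items()})
for n,X in dict(knobtop=[590,157,138],rim=[590,157,104],L=[580.7,245.8,100],R=[600,68,100],g=[411,87,158]).items():print(n,np.round(proj(c,X)))
d,s=tool([590,157,125]);print(d,s['orientation'])
```

```text
{'fx': np.float64(351.353), 'fy': np.float64(351.353), 'cx': np.float64(277.064), 'cy': np.float64(206.811), 'R': array([[ 0.995,  0.102,  0.   ],
       [ 0.098, -0.959,  0.265],
       [ 0.027, -0.264, -0.964]]), 't': array([-604.557,   49.732,  451.969])}
knobtop [275. 199.]
rim [275. 190.]
L [275.  89.]
R [276. 276.]
g [ 49. 266.]
[ 0.00049628 -0.00129627  0.15577794] [-3.14063129e+00  3.33128110e-05  1.67221327e+00]
```

View pics/w1.png

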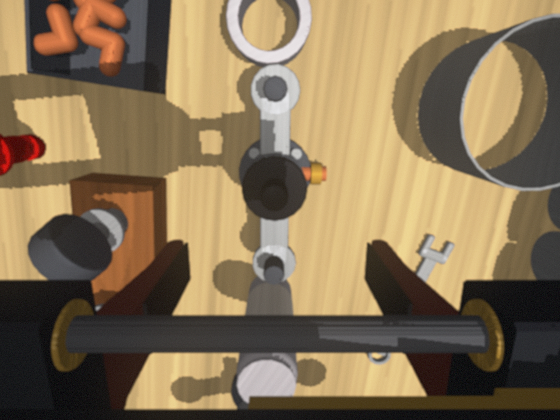

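The wrist view shows the capped coupler at (274,190), post tops at (275,88) and (273,267), the tape above them and the can below. The gauge is at (75,248), leaning away because of perspective. Next I compute positions from these pixels.

Run:
```python
from h import *
c=camera_info('wrist');im=cv2.imread('pics/w1.png')
g=cv2.cvtColor(im,cv2.COLOR_BGR2GRAY)
cv2.imwrite('pics/w1c.png',cv2.resize(cv2.convertScaleAbs(im[60:300,220:340],alpha=2.5,beta=10),None,fx=2.5,fy=2.5,interpolation=cv2.INTER_CUBIC))
for n,u,v,z in (('L',275,88,100),('R',273,266,100),('knob',272,193,138)):print(n,ray(c,u,v,z).round(1))
```

```text
L [579.8 245.7 100. ]
R [594.6  77.6 100. ]
knob [586.  160.9 138. ]
```

View pics/w1c.png

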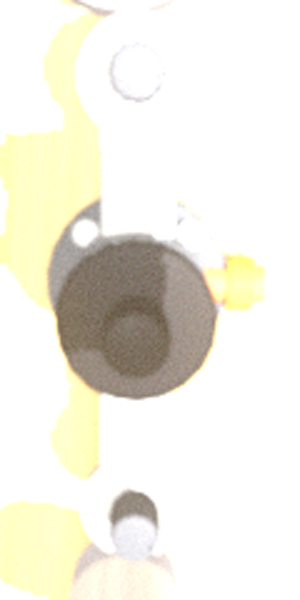

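>>> {"fn": "drive_tool", "kwargs": {
  "motion": [
    [1,0.001,-0.002,0.04,0],
    [1,0.002,-0.002,0.085,0],
    [1,0.002,-0.002,0.125,0],
    [1,0.002,-0.002,0.148,0],
    [1,0.002,-0.002,0.155,0],
    [0.2,0.002,-0.002,0.155,0],
    [0.1,0.002,-0.002,0.155,0],
    [0.0,0.002,-0.002,0.155,0]
  ],
  "squeeze": 20
}}

```text
clock: 3.15
eef_pos: [589.2, 156.4, 290.8]
orientation: [3.14, -0.0, 1.669]
contact_force: [-0.1, 0.5, -0.2]
finger_gap: 61.2
grip_force: 0.0
```

>>> {"fn": "drive_tool", "kwargs": {
  "motion": [
    [0,0,0,0,0],
    [0,0,0,0,0],
    [0,0,0,-0.02,0],
    [0,0,0,-0.05,0],
    [0,0,0,-0.08,0],
    [0,0,0,-0.11,0],
    [0,0,0,-0.13,0],
    [0,0,0,-0.13,0]
  ]
}}

```text
clock: 4.15
eef_pos: [589.3, 156.5, 422.6]
orientation: [3.137, -0.001, 1.669]
contact_force: [0.3, 0.5, -0.6]
finger_gap: 0.3
grip_force: 0.0
```

Run:
```python
from h import *
d,s=tool([384,-294,255]);print(d,s['orientation'],s['eef_pos'],s['q'],s['finger_gap'],s['grip_force'])
```

```text
[-0.42820908 -0.24946271  0.0031212 ] [ 3.13681690e+00 -7.20344485e-04  1.66946703e+00] [589.2857244  156.50252738 422.61909088] [2.40060627e-01 3.80414609e-01 1.65105249e+00 4.49360150e-05
 1.10529595e+00 1.41371574e-01] 0.28115386132429676 0.0
```

The fingers close more slowly than I allowed (about 75 mm/s), so they shut above the knob. I'll look, then redo the grasp.

Run:
```python
from h import *
c=camera_info('wrist');im=get_image('wrist');cv2.imwrite('pics/w2.png',im)
print(proj(c,[589,158,138]),proj(c,[589,158,104]))
```

```text
(np.float64(276.0680814117283), np.float64(203.51665888684897)) (np.float64(275.96953537688046), np.float64(193.51499072605486))
```

View pics/w2.png

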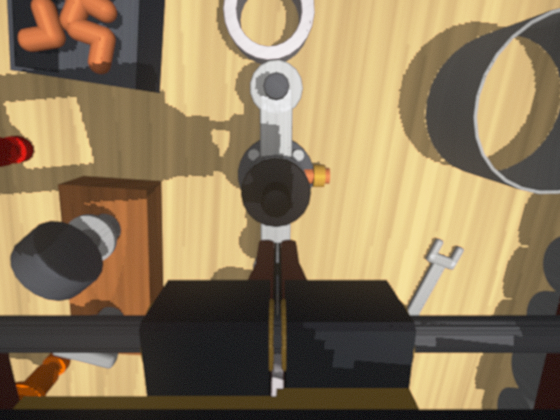

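The cap is still seated, with its disc at (276,192), and I'm centred on it. I reopen, descend and wait for the close.

>>> {"fn": "drive_tool", "kwargs": {
  "motion": [
    [0.65,0,0.0,0,0],
    [0.65,0,0.0,0.02,0],
    [0.65,0,0.0,0.04,0],
    [0.65,0,0.0,0.06,0],
    [0.65,0,0.0,0.08,0],
    [0.65,0,0,0.085,0],
    [0.65,0,0,0.085,0],
    [0.65,0,0,0.085,0]
  ]
}}

```text
clock: 5.2
eef_pos: [589.2, 156.4, 335.3]
orientation: [3.141, -0.0, 1.669]
contact_force: [-0.0, 0.3, -0.4]
finger_gap: 56.9
grip_force: 0.0
```

>>> {"fn": "drive_tool", "kwargs": {
  "motion": [
    [0.6,0,0,0.025,0],
    [0.0,0,0,0.045,0],
    [0,0,0,0.045,0],
    [0,0,0,0.045,0],
    [0,0,0,0.045,0],
    [0,0,0,0.045,0],
    [0,0,0,0.045,0],
    [0,0,0,0.045,0]
  ]
}}

```text
clock: 6.2
eef_pos: [589.1, 156.4, 290.3]
orientation: [3.141, -0.0, 1.669]
contact_force: [-2.1, 0.1, 4.4]
finger_gap: 23.9
grip_force: 20.0
```

>>> {"fn": "drive_tool", "kwargs": {
  "motion": [
    [0,0,0,-0.03,0],
    [0,0,0,-0.08,0],
    [0,0,0,-0.13,0],
    [0,-0.02,-0.012,-0.14,0],
    [0,-0.07,-0.041,-0.14,0],
    [0,-0.12,-0.07,-0.14,0],
    [0,-0.17,-0.1,-0.14,0],
    [0,-0.22,-0.129,-0.14,0]
  ]
}}

```text
clock: 7.2
eef_pos: [480.0, -77.0, 428.4]
orientation: [-3.139, -0.0, 1.67]
contact_force: [0.4, -0.7, -0.8]
finger_gap: 23.6
grip_force: 20.0
```

>>> {"fn": "drive_tool", "kwargs": {
  "motion": [
    [0,-0.05,-0.029,0,0],
    [0,-0.1,-0.058,0,0],
    [0,-0.15,-0.087,0,0],
    [0,-0.19,-0.11,0,0],
    [0,-0.208,-0.12,0,0],
    [0,-0.208,-0.12,0.05,0],
    [0,-0.208,-0.12,0.1,0],
    [0,-0.208,-0.12,0.13,0]
  ]
}}

```text
clock: 8.2
eef_pos: [381.2, -293.3, 296.5]
orientation: [-3.138, -0.003, 1.669]
contact_force: [-0.6, 0.3, -1.2]
finger_gap: 23.6
grip_force: 20.0
```

Run:
```python
from h import *
d,s=tool([385,-294,49]);print(d,s['orientation'],s['eef_pos'],s['finger_gap'],s['grip_force'])
c=camera_info('wrist');im=get_image('wrist');cv2.imwrite('pics/w3.png',im)
```

```text
[-0.00188626  0.00465688  0.08452474] [-3.1379741  -0.00340912  1.66873552] [ 381.15492478 -293.3304118   296.54495871] 23.56409310056959 19.99996840953827
```

View pics/w3.png

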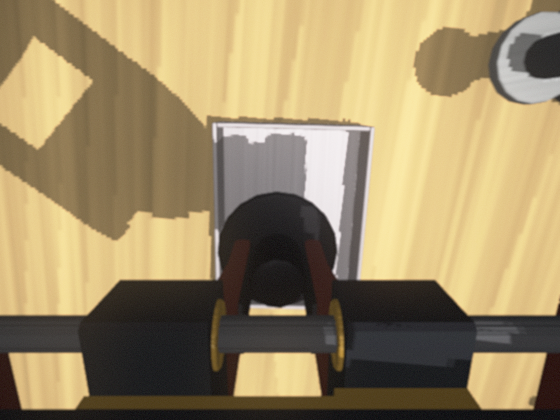

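The held cap, at (278,245), is over the tray, whose rim runs from x=213 to 372 with the far edge at row 125. I lower it with a small +x correction, open partly and rise.

>>> {"fn": "drive_tool", "kwargs": {
  "motion": [
    [0,-0.001,0.004,0.03,0],
    [0,-0.001,0.005,0.06,0],
    [0,-0.001,0.005,0.078,0],
    [0,-0.001,0.005,0.084,0],
    [0,-0.001,0.005,0.084,0],
    [0.45,-0.001,0.005,0.084,0],
    [0.45,-0.001,0.005,0.084,0],
    [0.45,-0.001,0.005,0.084,0]
  ]
}}

```text
clock: 9.25
eef_pos: [388.5, -294.7, 216.2]
orientation: [3.141, 0.001, 1.67]
contact_force: [-0.2, 0.2, 1.0]
finger_gap: 39.4
grip_force: 0.0
```

>>> {"fn": "drive_tool", "kwargs": {
  "motion": [
    [0.45,0,0,0,0],
    [0.45,0,0,-0.03,0],
    [0.45,0,0,-0.08,0],
    [1,0,0,-0.13,0],
    [1,0,0,-0.18,0],
    [1,0.02,0,-0.21,-9],
    [1,0.06,0,-0.23,-18],
    [1,0.1,0,-0.23,-28]
  ]
}}

```text
clock: 10.25
eef_pos: [378.5, -194.3, 447.4]
orientation: [3.14, 0.003, 2.163]
contact_force: [-0.2, -0.5, -0.6]
finger_gap: 85.5
grip_force: 0.0
```

Run:
```python
from h import *
d,s=tool([411,87,265]);print(d,s['orientation'],s['eef_pos'],s['finger_gap'],s['grip_force'])
im=get_image('top');c=camera_info('top')
hsv=cv2.cvtColor(im,cv2.COLOR_BGR2HSV)
m=np.zeros((420,560),bool);m[220:285,350:430]=(hsv[...,2]<60)[220:285,350:430];print(blobs(m,20))
m=np.zeros((420,560),bool);m[150:190,190:235]=(hsv[...,2]<60)[150:190,190:235];print(blobs(m,20))
```

```text
[0.215824   0.1836657  0.01899519] [3.13988795e+00 3.10057286e-03 2.16279883e+00] [ 378.45241593 -194.2906329   447.3501311 ] 85.54346855834952 0.0
[([350, 220, 43, 65, 931], [368.6, 243.6]), ([398, 255, 13, 8, 40], [403.1, 259.5]), ([409, 254, 15, 9, 21], [415.3, 258.3]), ([390, 262, 40, 23, 741], [410.6, 274.0])]
[([204, 162, 14, 13, 100], [210.0, 166.9]), ([197, 168, 38, 22, 335], [215.8, 181.8])]
```

>>> {"fn": "drive_tool", "kwargs": {
  "motion": [
    [1,0.03,0.031,0,-1],
    [1,0.06,0.062,0,-3],
    [1,0.09,0.093,0,-5],
    [1,0.12,0.124,0,-7],
    [1,0.15,0.155,0,-9],
    [1,0.176,0.184,0,-9],
    [1,0.176,0.184,0,-9],
    [1,0.176,0.184,0,-9]
  ]
}}

```text
clock: 11.3
eef_pos: [433.8, 53.2, 445.5]
orientation: [-3.141, -0.0, 2.316]
contact_force: [-0.8, 0.4, 0.1]
finger_gap: 88.0
grip_force: 0.0
```

Run:
```python
from h import *
c=camera_info('wrist');im=get_image('wrist');cv2.imwrite('pics/w4.png',im)
d,s=tool([411,87,130]);print(d,s['orientation'],s['eef_pos'],s['finger_gap'])
print(proj(c,[411,87,162]),proj(c,[411,87,50]))
t=get_image('top');cv2.imwrite('pics/top4.png',t)
```

```text
[0.04057086 0.00655927 0.15252954] [-3.14098762e+00 -1.25327237e-04  2.31480141e+00] [433.81739088  52.80749547 445.5283593 ] 87.99738293542482
(np.float64(287.41864177047296), np.float64(154.2052232396222)) (np.float64(284.4416954606566), np.float64(141.29816468234117))
```

View pics/w4.png

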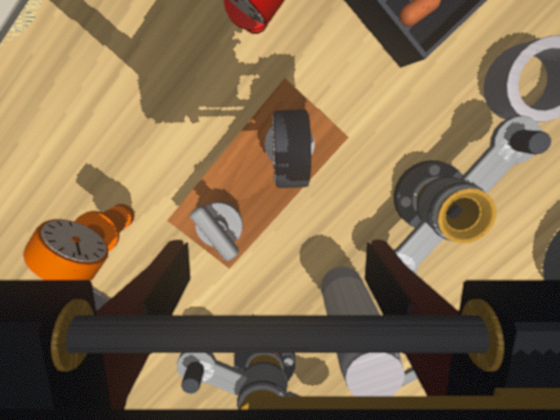

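The gauge case spans (275..310, 109..187), square to the fingers within about 2°. The uncapped free coupler's mouth is at (467,212). I measure both.

Run:
```python
from h import *
c=camera_info('wrist')
g=ray(c,292.5,149,157);print(g)
im=cv2.imread('pics/w4.png');hsv=cv2.cvtColor(im,cv2.COLOR_BGR2HSV)
m=(hsv[...,0]>14)&(hsv[...,0]<30)&(hsv[...,1]>120)&(hsv[...,2]>90);m[:175]=0;m[250:]=0;m[:,:430]=0;m[:,500:]=0
b=max(blobs(m,50),key=lambda b:b[0][4]);print(b)
cs,_=cv2.findContours(m.astype(np.uint8),0,1);k=max(cs,key=cv2.contourArea);e=cv2.fitEllipse(cv2.convexHull(k));print(e,ray(c,*e[0],96))
d,s=tool([g[0],g[1],130]);print(d)
```

```text
[411.83304353  91.61824244 157.        ]
([438, 188, 59, 56, 1809], [468.9, 216.5])
((466.984619140625, 215.5395050048828), (53.050376892089844, 60.763607025146484), 58.85197448730469) [587.76769053 157.00344454  96.        ]
[0.0435667  0.01032436 0.15257083]
```

>>> {"fn": "drive_tool", "kwargs": {
  "motion": [
    [1,0.022,0.005,0,0],
    [1,0.0435,0.01,0.02,0],
    [1,0.0435,0.01,0.06,0],
    [1,0.0435,0.01,0.1,0],
    [1,0.0435,0.01,0.135,0],
    [1,0.0435,0.01,0.15,0],
    [0.2,0.0435,0.01,0.153,0],
    [0,0.0435,0.01,0.153,0]
  ],
  "squeeze": 35
}}

```text
clock: 12.4
eef_pos: [412.3, 91.7, 293.1]
orientation: [3.141, 0.0, 2.314]
contact_force: [0.4, 0.3, 0.1]
finger_gap: 71.1
grip_force: 0.0
```

>>> {"fn": "drive_tool", "kwargs": {
  "motion": [
    [0,0,0,0,0],
    [0,0,0,0,0],
    [0,0,0,0,0],
    [0,0,0,0,0],
    [0,0,0,0,0],
    [0,0,0,0,0],
    [0,0,0,-0.01,0],
    [0,0,0,-0.025,0]
  ]
}}

```text
clock: 13.4
eef_pos: [411.6, 92.1, 317.7]
orientation: [-3.14, -0.001, 2.315]
contact_force: [0.5, 0.8, -4.7]
finger_gap: 27.6
grip_force: 34.6
```

>>> {"fn": "drive_tool", "kwargs": {
  "motion": [
    [0,0,0,-0.04,0],
    [0,0,0,-0.08,0],
    [0,0,0,-0.105,0],
    [0,-0.018,0.043,-0.105,0],
    [0,-0.036,0.086,-0.105,0],
    [0,-0.054,0.129,-0.105,0],
    [0,-0.071,0.175,-0.105,0],
    [0,-0.071,0.175,-0.105,0]
  ]
}}

```text
clock: 14.4
eef_pos: [590.8, 159.4, 422.0]
orientation: [-3.142, -0.0, 2.316]
contact_force: [-1.6, 0.3, -5.1]
finger_gap: 27.8
grip_force: 34.9
```

Run:
```python
from h import *
d,s=tool([589,158,185]);print(d,s['orientation'],s['eef_pos'],s['finger_gap'],s['grip_force'])
c=camera_info('wrist');im=get_image('wrist');cs=camera_info('scene');sc=get_image('scene')
print('tip in scene',proj(cs,[589,158,131]),'mouth',proj(cs,[589,158,96]))
cv2.imwrite('pics/w5.png',np.hstack([cv2.resize(sc[130:290,270:430],(400,400)),cv2.resize(im[60:340,100:460],(400,400))]))
```

```text
[ 0.0001617  -0.00226755  0.07399241] [-3.14158440e+00 -6.48483997e-05  2.31571157e+00] [590.78845001 159.40834843 421.99238328] 27.784091902198988 34.88737463951111
tip in scene (np.float64(357.7944032156212), np.float64(220.6964545711947)) mouth (np.float64(355.75533482831776), np.float64(231.01031537065262))
```

View pics/w5.png

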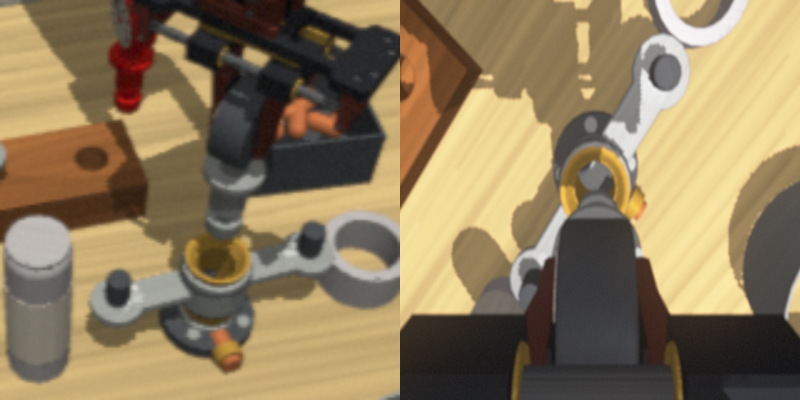

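The scene half shows the nose tip at (224,228) just above the mouth at (217,258), and the wrist half shows it centred over the brass mouth. Lowering onto the pawls.

>>> {"fn": "drive_tool", "kwargs": {
  "motion": [
    [0,0,-0.002,0.015,0],
    [0,0,-0.002,0.03,0],
    [0,0,-0.002,0.042,0],
    [0,0,-0.002,0.052,0],
    [0,0,-0.002,0.062,0],
    [0,0,-0.002,0.07,0],
    [0,0,-0.002,0.076,0],
    [0,0,-0.002,0.077,0]
  ]
}}

```text
clock: 15.5
eef_pos: [587.5, 157.8, 345.5]
orientation: [3.14, -0.001, 2.315]
contact_force: [-1.3, 5.2, -1.0]
finger_gap: 28.0
grip_force: 34.9
```

>>> {"fn": "drive_tool", "kwargs": {
  "motion": [
    [0,0.001,0.001,0,0],
    [0,0.001,0.001,0.001,0],
    [0,0.001,0.001,0.002,0],
    [0,0.001,0.001,0.002,0],
    [0.45,0.001,0.001,0.002,0],
    [0.55,0.001,0.001,0.002,0],
    [0.65,0.001,0.001,0.002,0],
    [0.75,0.001,0.001,0.002,0]
  ]
}}

```text
clock: 16.5
eef_pos: [587.5, 158.5, 343.9]
orientation: [3.141, 0.0, 2.315]
contact_force: [0.4, 0.5, -0.4]
finger_gap: 63.6
grip_force: 0.0
```

>>> {"fn": "drive_tool", "kwargs": {
  "motion": [
    [1,0,0,0,0],
    [1,0,0,0,0],
    [1,0,0,-0.02,0],
    [1,0,0,-0.05,0],
    [1,0,0,-0.09,0],
    [1,0,0,-0.13,0],
    [1,0,0,-0.15,0],
    [1,0,0,-0.15,0]
  ]
}}

```text
clock: 17.5
eef_pos: [587.6, 158.6, 495.4]
orientation: [3.138, 0.002, 2.315]
contact_force: [0.3, -0.8, -0.4]
finger_gap: 87.9
grip_force: 0.0
```

Run:
```python
from h import *
d,s=tool([579.5,247.5,200]);print(d,s['orientation'],s['eef_pos'],s['finger_gap'],s['grip_force'])
cs=camera_info('scene');sc=get_image('scene');c=camera_info('wrist');im=get_image('wrist')
print([proj(cs,[589,158,z]) for z in (56,180,212)])
cv2.imwrite('pics/w6.png',np.hstack([cv2.resize(sc[130:290,270:430],(400,400)),cv2.resize(im[60:340,100:460],(400,400))]))
```

```text
[0.07137736 0.05332484 0.13243342] [3.13848577e+00 1.73902872e-03 2.31518614e+00] [587.61644049 158.6290678  495.38999871] 87.87288209972029 0.0
[(np.float64(353.5616740693645), np.float64(242.1061235593113)), (np.float64(360.856800001279), np.float64(205.2064718140437)), (np.float64(363.0010462239539), np.float64(194.360608478543))]
```

View pics/w6.png

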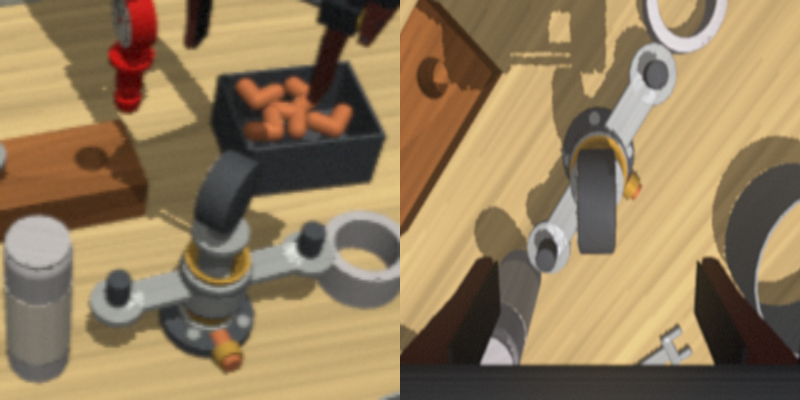

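The gauge stands upright in the mouth, case at (228,190) in the scene half, with the sleeve still up and both ears clear. The +y ear on the tape side is open for working.

>>> {"fn": "drive_tool", "kwargs": {
  "motion": [
    [0.6,0.018,0.013,0,9],
    [0.6,0.036,0.026,0,18],
    [0.6,0.054,0.04,0,27],
    [0.6,0.071,0.053,0,36.5],
    [0.6,0.071,0.053,0.03,36.5],
    [0.6,0.071,0.053,0.06,36.5],
    [0.6,0.071,0.053,0.09,36.5],
    [0.6,0.071,0.053,0.1,36.5]
  ]
}}

```text
clock: 18.6
eef_pos: [577.4, 246.4, 390.1]
orientation: [-3.136, 0.002, 1.678]
contact_force: [-0.4, 0.2, 0.4]
finger_gap: 52.8
grip_force: 0.0
```

Run:
```python
from h import *
d,s=tool([579.5,246.5,91]);print(d,s['orientation'],s['eef_pos'],s['finger_gap'],s['grip_force'])
c=camera_info('wrist');im=get_image('wrist');print(proj(c,[579.5,246.5,100]))
cv2.imwrite('pics/w7.png',im)
```

```text
[0.00038693 0.00381235 0.13612718] [-3.13594337e+00  1.59774008e-03  1.67822700e+00] [577.38003261 246.36292396 390.14418468] 52.76965314385503 0.0
(np.float64(282.7368746449436), np.float64(202.9150579157186))
```

View pics/w7.png

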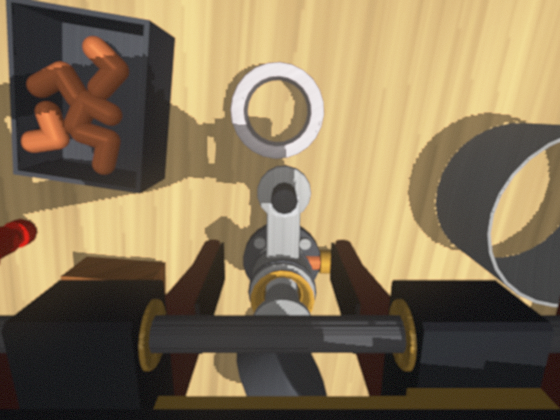

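The post top is at (284,200), 3 px from the prediction, so the fingers will straddle it.

>>> {"fn": "drive_tool", "kwargs": {
  "motion": [
    [0.6,0,0.003,0.04,0],
    [0.6,0,0.003,0.08,0],
    [0.6,0,0.003,0.115,0],
    [0.6,0,0.003,0.13,0],
    [0,0,0.003,0.135,0],
    [0,0,0.003,0.135,0],
    [0,0,0.003,0.135,0],
    [0,0,0.003,0.135,0]
  ],
  "squeeze": 25
}}

```text
clock: 19.65
eef_pos: [581.1, 247.2, 259.8]
orientation: [3.141, -0.0, 1.678]
contact_force: [-3.1, 0.8, 5.1]
finger_gap: 21.4
grip_force: 25.0
```

>>> {"fn": "drive_tool", "kwargs": {
  "motion": [
    [0,0,0,0,0],
    [0,0,0,0.003,0],
    [0,0,0,0.007,0],
    [0,0,0,0.011,0],
    [0,0,0,0.015,0],
    [0,0,0,0.018,0],
    [0,0,0,0.02,0],
    [0,0,0,0.021,0]
  ]
}}

```text
clock: 20.65
eef_pos: [581.2, 247.3, 239.8]
orientation: [-3.142, -0.0, 1.678]
contact_force: [-9.3, -1.6, 24.3]
finger_gap: 21.5
grip_force: 25.0
```

Run:
```python
from h import *
s=state();print(s['contact_force'],s['ft_torque'],s['eef_pos'])
cs=camera_info('scene');sc=get_image('scene');im=get_image('wrist')
print([proj(cs,[589,158,z]) for z in (118,150,182,212)])
cv2.imwrite('pics/w8.png',np.hstack([cv2.resize(sc[130:290,270:430],(400,400)),cv2.resize(im,(400,400))]))
```

```text
[-9.30172417 -1.58660908 24.25593489] [-0.32442572  1.63264987 -0.05113664] [581.2086322  247.26097658 239.7579384 ]
[(np.float64(357.0233383976008), np.float64(224.59659605244167)), (np.float64(358.9517886645194), np.float64(214.8422554253579)), (np.float64(360.98732697248624), np.float64(204.5462502050044)), (np.float64(363.0010462239539), np.float64(194.360608478543))]
```

View pics/w8.png

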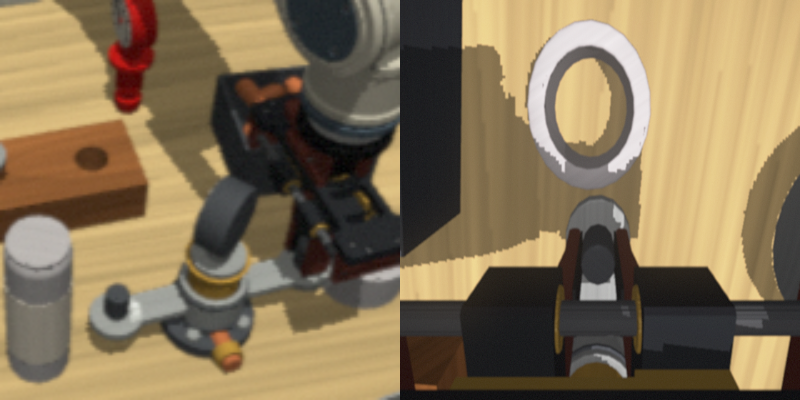

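The gauge has dropped home, with its shoulder on the rim at (215,255), and the sleeve is fully down. I ease up with the spring, release the post and retreat.

This picture took me past the limit of 10 views, to 12. From here I check numerically only.

>>> {"fn": "drive_tool", "kwargs": {
  "motion": [
    [0,0,0,-0.004,0],
    [0,0,0,-0.009,0],
    [0,0,0,-0.014,0],
    [0,0,0,-0.018,0],
    [0.3,0,0,-0.018,0],
    [0.4,0,0,-0.018,0],
    [0.5,0,0,-0.018,0],
    [0.6,0,0,-0.018,0]
  ]
}}

```text
clock: 21.75
eef_pos: [581.3, 247.0, 255.4]
orientation: [-3.141, 0.0, 1.678]
contact_force: [-0.6, 0.1, 0.4]
finger_gap: 49.9
grip_force: 0.0
```

>>> {"fn": "drive_tool", "kwargs": {
  "motion": [
    [0.6,0,0,-0.02,0],
    [0.6,0,0,-0.03,0],
    [0.6,0,0,-0.05,0],
    [0.6,0,0,-0.08,0],
    [0.6,0,0,-0.12,0],
    [0.6,0,0,-0.16,0],
    [0.6,0,0,-0.2,0],
    [0.6,0,0,-0.22,0]
  ]
}}

```text
clock: 22.75
eef_pos: [581.2, 247.0, 480.0]
orientation: [3.137, -0.001, 1.678]
contact_force: [-0.7, -0.3, -0.7]
finger_gap: 52.9
grip_force: 0.0
```

>>> {"fn": "drive_tool", "kwargs": {
  "motion": [
    [0.6,0.03,0,0,0],
    [0.6,0.07,0,0,0],
    [0.6,0.11,0,0,0],
    [0.6,0.15,0,0,0],
    [0.6,0.18,0,0,0],
    [0.6,0.2,0,0,0],
    [0.6,0.2,0,0,0],
    [0.6,0.2,0,0,0]
  ]
}}

```text
clock: 23.75
eef_pos: [560.0, 445.0, 475.9]
orientation: [-3.142, 0.0, 1.678]
contact_force: [-0.8, 0.3, 0.2]
finger_gap: 52.6
grip_force: 0.0
```

Run:
```python
from h import *
s=state();print(s['clock'],s['eef_pos'],s['contact_force'])
ts=get_image('top');sc=get_image('scene');ct=camera_info('top');cs=camera_info('scene')
s0=cv2.imread('pics/scene0.png');t0=cv2.imread('pics/top0.png')
def sh(a,b,u,v,r=9,w=16):
    u,v=int(u),int(v);T=a[v-r:v+r,u-r:u+r];S=b[v-w:v+w,u-w:u+w]
    res=cv2.matchTemplate(S,T,cv2.TM_CCOEFF_NORMED);_,m,_,p=cv2.minMaxLoc(res);return p[0]-(w-r),p[1]-(w-r),round(m,2)
for n,X in dict(postR=[599,68.5,97],postL=[579.5,247,97],can=[599,-1,170],tape=[575,313,45],blank=[414,-20,106],oth=[507,-177,100]).items():
    print(n,sh(s0,sc,*proj(cs,X)),sh(t0,ts,*proj(ct,X)))
# gauge top row (scene): case dark blob
hs=cv2.cvtColor(sc,cv2.COLOR_BGR2HSV);m=np.zeros((420,560),bool);m[185:225,340:385]=(hs[...,2]<75)[185:225,340:385];print('gauge',blobs(m,60),'expected centre',proj(cs,[589,158,150]))
ht=cv2.cvtColor(ts,cv2.COLOR_BGR2HSV);m=np.zeros((420,560),bool);m[233:272,365:416]=(ht[...,2]<60)[233:272,365:416]
for b in blobs(m,30):print('cap',b,ray(ct,*b[1],25))
```

```text
23.75 [559.98748415 444.9976386  475.90672013] [-0.82808741  0.34081171  0.18136654]
postR (0, 0, 1.0) (0, 0, 1.0)
postL (0, 0, 1.0) (0, 0, 1.0)
can (0, 0, 1.0) (0, 0, 0.99)
tape (0, 0, 1.0) (0, 0, 1.0)
blank (0, 0, 1.0) (0, 0, 1.0)
oth (0, 0, 1.0) (0, 0, 1.0)
gauge [([348, 185, 37, 40, 789], [368.0, 202.6])] expected centre (np.float64(358.9517886645194), np.float64(214.8422554253579))
cap ([412, 233, 4, 24, 50], [414.3, 241.6]) [ 411.64779053 -360.779408     25.        ]
cap ([376, 240, 24, 24, 456], [387.8, 251.5]) [ 386.3480625  -291.05193892   25.        ]
```

Run:
```python
from h import *
sc=get_image('scene')
for n in ('w6','w8'):
    a=cv2.resize(cv2.imread(f'pics/{n}.png')[:,:400],(160,160),interpolation=cv2.INTER_AREA)
    T=a[62:102,78:102] if n=='w6' else a[74:106,78:100]
    r=cv2.matchTemplate(sc[130:290,270:430],T,cv2.TM_CCOEFF_NORMED);print(n,cv2.minMaxLoc(r)[1::2],'was at',(78,62) if n=='w6' else (78,74))
close_job()
```

```text
w6 (0.8205974698066711, (78, 71)) was at (78, 62)
w8 (0.9064233303070068, (78, 74)) was at (78, 74)
the job is handed in; nothing more can be done
```

The job is handed in at about 24 s: the cap is in the tray, the gauge is fully home (it dropped about 30 mm), both sleeve posts are back at their start position, and the blanking plug, can, tape roll and occupied coupler's ear have not moved in the final images; the first cap grasp closed too slowly and had to be redone, and I viewed 12 pictures, two over the limit of 10.

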